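Vent the pickle jars and put the chutney away

ROBOT

A 6-joint arm with a two-finger parallel gripper is mounted at the origin on the work surface. World frame = base frame: x ahead of the robot, y to its left, z up, the work surface at z = 0. Lengths are in m, angles in rad, forces in N, time in s.
With the tool pointing down it reaches from about 0.35 to 0.975 m from the base axis. Payload 17.4 kg.
Tool frame: the origin (TCP) lies midway between the tips of the shut fingers; the grasp point (between the pads) lies pinch_z behind it (pinch_z is the distance from the TCP to the grasp point, in m); x points along the fingers, y is the direction in which the jaws open and shut, and the axes are right-handed (so a half turn about x gives the same grasp; the last joint's range is limited). The gripper opens to 85 mm and grips with 20 to 120 N. Pads are 22 mm wide; open, the fingers measure 114 mm over their backs; the gripper's body (76 mm by 85 mm) begins 54 mm behind the grasp point. The pads swing forward as they close: fully open they stand 13 mm farther back than shut.
Start: joints at [-1.241, 0.116, 1.442, -0, 1.584, -0.038], TCP at [0.243, -0.63, 0.231] pointing down, gripper open.
Joint ranges: [-2.83, 2.83], [-0.83, 2.19], [0.07, 2.5], [-1.14, 4.28], [0.01, 3], [-2.97, 2.97]. Speed limits (rad/s): [1.89, 1.89, 2.22, 3.14, 3.14, 3.14].

INTERFACE

Orientations are given as a unit quaternion [w, x, y, z].
In Python, from bench import * gives the robot as it stands.
- The arm moves only by the tool move_arm, never from a script. Its argument "targets" is a list of rows, each an object with "travel": the shift along the world's x, y, z in mm, a list of three; "roll": the turn about the world's z in rad. A call has 1 to 20 rows; each row shifts and turns the pose as measured when the row begins; what a row does not reach is not made up. A row lasts 1/8 s, in which the tool goes at most 62.5 mm and 10.7 degrees, less where a joint would pass 70% of its speed; a pose out of reach is approached as far as the arm can. A call is refused whole if a number of a shift passes 62.5 or a number of a turn 0.188, either way. A call with a gripper value outside its range is refused whole. "jaw" is the finger opening in mm, from 0 to 85.4, set as the call begins (left out, the last holds). The fingers move at their own pace and stop on an object; the grip force is fixed at half the most. Time passes only in rows, so rows that do not move let the fingers close. It gives the time, the measured TCP pose, the force and the opening at its end, in the units of the state.
- read_state(): the state, without advancing time (a new reading comes with each control period).
- capture(name): name is "scene" or "top" or "wrist"; returns (picture, depth): 400x640x3 uint8, red, green, blue; 400x640 float32, m along the optical axis (not along the pixel's ray), 0 where there is no reading.
- camera_model(name): a dict with "fx", "fy", "cx", "cy" (pixels), "k1" (the pictures are not rectified: a ray, as slopes to the right and down, at radius r is drawn at 1 + k1 r^2 times it, then the intrinsics apply), "xyz" and "attitude" of the camera in the world; the wrist camera has in their place "hand_eye" (4x4, takes a point from camera to tool coordinates, whose origin is the TCP and whose axes are the tool frame's). Camera axes: x right, y up, looking along -z (the intrinsics and any distortion apply to the point x, -y, -z); pixel columns grow to the right and rows downward; lengths in m; the calibration is good to about 2 mm. A picture is of the moment at which its call begins: read the wrist's pose just before it. camera_model takes no time and is no camera call.
- job_done(): hands the job in, once; it reports no verdict.
Trained networks look in the newest picture that a camera, given by its name, has taken for a name from the list of things; names that differ only in an ending like _2 or _b are one class to them, and where a whole thing is asked for, a point or a joint stands for the part that bears it (a point fixed in the world has none). Each returns a list of dicts, best first, with "confidence" (0 to 1); they miss things now and then, are a little off and sometimes report something else, mostly with a low value. They report only what shows in the picture. A call takes as long as a camera call. They do not tell look-alikes from the thing itself.
- boxes_of(camera, target): "extent" ([left, top, right, bottom] in pixels, round what is visible of it).
- landmark_of(camera, target): "position" ([column, row] in pixels: a listed point, or the origin of a listed thing).
The state is a dict: "clock": time; "qpos": joint angles; "qvel": joint speeds; "joint_torque": joint torques, N m; "tool_pos": TCP position; "ee_rot": TCP orientation; "wrist_force": force on the tool from outside, world axes, zero at the start; "torque": the same for the moment, N m; "opening": finger opening in m.
Only numpy, scipy, OpenCV 4.12 (cv2) and the standard library are available. Lean on these libraries where they do the work, as an engineer would, in place of code of your own. Each camera call takes 0.05 s, during which the arm holds its last target. There are 200 camera calls.

TASK

The pickles are working and the chutney has to go back: using only the fingertips or the outside of the fingers, lightly press the vent button in the cap of the tall amber jar well in for a moment to let its gas out, then do the same on the short amber jar. Then gently press the chutney pot's lid down by its knob until it is fully seated, and last push the tray with the pot fully home under the shelf. Pick nothing up, leave the jars standing where they are, leave the plate, tongs and tumbler alone, and finish clear of everything.

Things in the scene. Friction and masses are not known exactly. Their poses are not given: they have to be found in the camera images.
- tall_vent (a joint): how far the tall jar's vent button is pressed in, m: 0 = up (it springs back by itself), 0.008 = fully in against its hard stop. It needs about 1 N to start moving, 4.5 N half-way and 7.5 N when fully in; it vents once pressed 3 mm or more, so half-way is plenty.
- tall_vent_top (a point): centre of the flat top of the tall jar's vent button. The button is a round dark rubber plunger, 25 mm across, standing 12 mm proud in the middle of the jar's aluminium screw cap; it is pressed straight down.
- short_vent (a joint): how far the short jar's vent button is pressed in, m; same valve as on the tall jar.
- short_vent_top (a point): centre of the flat top of the short jar's vent button, which is the same as that of the tall jar.
- jar_tall: tall amber glass pickle jar, 76 mm across and 148 mm high to the top of its aluminium cap (cap 66 mm across, button not included), standing loose on the teak shelf, about 0.6 kg. Origin: centre of its underside; z up. It and the short jar may have changed places.
- jar_short: short, wider amber glass pickle jar, 84 mm across and 92 mm high to the top of the same kind of aluminium cap, standing loose on the teak shelf 0.13 to 0.2 m from the tall one, about 0.5 kg. Origin: centre of its underside; z up.
- pot: closed white ceramic chutney pot with a blue band, 86 mm across at the belly, body 62 mm high, standing loose in the front half of the tray, about 0.5 kg with lid. Origin: centre of its underside.
- pot_lid (a joint): how far the chutney pot's lid stands proud of its seat, m: 0 = seated, its lower edge then 67 mm above the pot's underside; at the start 0.005 to 0.008. It takes 3 to 6 N straight down to press it in, and it stays where it is left. The lid also gives on the springy rubber lip of its gasket, 1 mm for every 3 N or so, and comes back up by that much when let go (this give is not part of the joint value): pressing it 2 to 4 mm past the seat is enough.
- pot_knob (a point): centre of the top of the round knob (28 mm across) in the middle of the pot's lid, which is 80 mm across; the knob's top is 28 mm above the lid's lower edge.
- tray (a joint): how far the plastic tray is pulled out, m: 0 = fully home against its stop, starts at 0.105 to 0.125. It slides with about 3 N of friction and stays where it is left.
- tray_pull (a point): middle of the upright front edge of the tray's pull lip (110 mm wide, 22 mm high, half of it above and half below this point, 59 mm above the counter at this point). The tray is white plastic, 200 mm wide, 215 mm deep; the lip stands 40 mm out from its front panel towards the robot. The point's x axis is level and points in the direction in which the tray slides home, its y axis runs along the edge. When home, the edge is still 50 mm in front of the shelf board above.
- shelf: fixed low teak shelf, 640 mm wide (its y), 240 mm deep (its x, pointing away from the robot), the board's top 145 mm and its underside 125 mm above the stone counter. Origin: centre of its footprint on the counter. The tray slides in the bay under the board's right-hand end as seen from the robot.
- plate: bystander: blue melamine plate, 176 mm across, 16 mm high, lying on the shelf above the tray's bay. Origin: centre of its underside.
- tongs: bystander: steel tongs, 235 mm long, 46 mm wide, 20 mm high, lying along the shelf behind the jars. Origin: middle of their length, at the underside; x along them to the open end.
- tumbler: bystander: steel tumbler, 70 mm across, 100 mm high, standing on the counter in front of the shelf, left of the tray. Origin: centre of its underside.
Mind the look-alikes: they are no part of the job. What is shaped like the pot but purple or yellow is not meant.

How it is judged:
By the outcome, as a careful person would: the job done as asked, in the order asked, and still so for the second after the job is handed in, with the robot touching nothing.
It also fails if it takes over 64 s, if anything falls off the work surface, if the arm or the gripper's body presses on something with over 40 N, if the wrist force passes 120 N, or if a joint passes its speed limit or range.

## Working session

There is one attempt and no reset: what is moved stays moved. The work goes in short steps, Python scripts to look and compute and a tool call to move; the robot and the scene stay as the last step left them, time stands still between calls to the robot, and variables do not carry over. Pictures are saved under pics/ and viewed, about 8 in all and at most 12, crops included, and the job is handed in when it is done.

Besides the shell and the picture viewer there is one more tool, called after "Call:" as name([rows], argument=value, ...), one row to a line, values as JSON. move_arm: Moves the arm, as the interface text tells. Its arguments: {"type":"object","properties":{"targets":{"type":"array","items":{"type":"object","properties":{"travel":{"type":"array","items":{"type":"number"}},"roll":{"type":"number"}}}},"jaw":{"type":"number"}},"required":["targets"]}

```bash
mkdir -p pics; ls
cat > h.py <<'E'
from bench import *
import numpy as np, cv2
from scipy.spatial.transform import Rotation as R
def q2R(q): return R.from_quat([q[1],q[2],q[3],q[0]]).as_matrix()
def campose(name,st=None):
    m=camera_model(name)
    if name=="wrist":
        st=st or read_state(); T=np.array(m["hand_eye"]); A=q2R(st["ee_rot"])
        return m,A@T[:3,:3],A@T[:3,3]+np.array(st["tool_pos"])
    a=np.array(m["attitude"],float)
    return m,(q2R(a) if a.size==4 else a),np.array(m["xyz"])
def ray(m,u,v):
    p=np.array([(u-m["cx"])/m["fx"],(v-m["cy"])/m["fy"]]); x=p.copy()
    for _ in range(20): x=p/(1+m["k1"]*(x@x))
    return np.array([x[0],-x[1],-1.])
def world(pose,u,v,depth=None,z=None):
    m,A,t=pose; d=A@ray(m,u,v)
    return t+d*(depth if depth is not None else (z-t[2])/d[2])
def med(D,u,v,r=2):
    w=D[int(v)-r:int(v)+r+1,int(u)-r:int(u)+r+1]; w=w[w>0]
    return float(np.median(w)) if w.size else None
E
python3 - <<'E'
from h import *
st=read_state(); print(st)
for n in ("scene","top"):
    im,D=capture(n); cv2.imwrite(f"pics/{n}0.png",im[:,:,::-1]); np.save(n,D); P=campose(n); print(n,P[0])
    for t in ["tall_vent_top","short_vent_top","pot_knob","tray_pull","jar_tall","jar_short","pot","shelf","plate","tongs","tumbler"]:
        for r in landmark_of(n,t)[:3]:
            u,v=r["position"]; d=med(D,u,v) if 3<u<636 and 3<v<396 else None
            print(t,round(r["confidence"],2),np.round([u,v],1),np.round(world(P,u,v,d),3) if d else None)
E
```

```text
pics
{'clock': 0.0, 'qpos': array([-1.24080656e+00,  1.16523940e-01,  1.44229601e+00,  1.33238740e-05,
        1.58401629e+00, -3.77795968e-02]), 'qvel': array([ 0.00174158,  0.0007333 , -0.00082074,  0.00045365, -0.00074402,
       -0.00134414]), 'joint_torque': array([ 3.11840566e-03, -7.31992650e+01, -6.32486200e+01, -3.52034583e-06,
        6.29945731e-03, -2.59900150e-05]), 'tool_pos': array([ 0.24262837, -0.6296687 ,  0.2305175 ]), 'ee_rot': array([-0.12885893, -0.69512603, -0.12973028,  0.69524473]), 'wrist_force': array([ 0.03358461, -0.50060317,  0.14643229]), 'torque': array([-0.06539591,  0.02587943, -0.01756077]), 'opening': 0.0852030681201284}
scene {'fx': 460.915040944199, 'fy': 460.915040944199, 'cx': 319.5049579669218, 'cy': 201.10878701311916, 'k1': -0.018396121754621145, 'xyz': array([ 1.14796743, -0.64850318,  1.16110226]), 'attitude': array([0.86894435, 0.31404343, 0.12771622, 0.36055652])}
tall_vent_top 0.59 [268.6 244.3] [ 0.55  -0.24   0.116]
tall_vent_top 0.52 [394.  142.7] [0.645 0.146 0.302]
short_vent_top 0.49 [360.3 186.9] [0.657 0.002 0.246]
pot_knob 0.98
[... 1259 characters left out ...]
 198.9] [ 0.591 -0.424  0.093]
pot_knob 0.81 [429. 288.] [ 0.372 -0.338  0.094]
pot_knob 0.81 [301.2 241.6] [ 0.491 -0.029  0.094]
tray_pull 0.85 [378.  260.7] [ 0.441 -0.221  0.069]
tray_pull 0.33 [240.8 134.8] [0.755 0.116 0.148]
jar_tall 0.96 [223.7 175.7] [0.622 0.128 0.259]
pot 0.81 [418.5 290.4] [ 0.366 -0.317  0.075]
pot 0.8 [442.5 200.4] [ 0.592 -0.394  0.074]
pot 0.75 [298.9 244.3] [ 0.485 -0.023  0.092]
shelf 0.94 [298.9 161.4] [ 0.658 -0.034  0.233]
plate 0.64 [364.8 134. ] [ 0.749 -0.193  0.148]
plate 0.57 [301.1 161.5] [ 0.667 -0.037  0.199]
plate 0.39 [384.8 211.9] [ 0.558 -0.237  0.117]
tongs 0.95 [235.8 131.5] [0.766 0.129 0.145]
tumbler 0.97 [247.9 257.9] [0.458 0.122 0.002]
```

View pics/scene0.png

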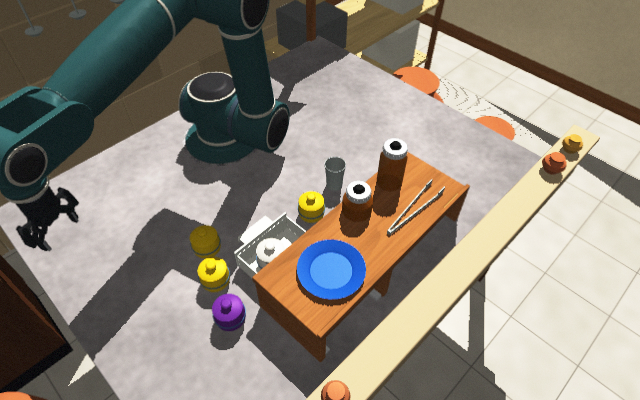

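View pics/top0.png

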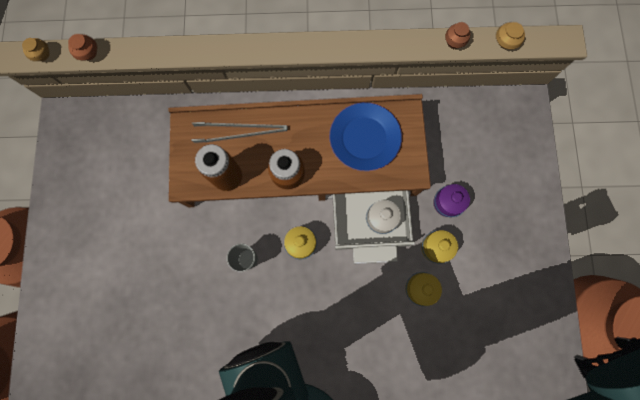

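The scene view shows the tall jar at (394,142), short jar (359,187), and the white pot in the tray at (268,247). The other pots, yellow and purple, are decoys. The top view agrees: tall vent (211,158), short vent (285,162), pot knob (387,213), tray lip (374,255).

Run:
```python
from h import *
from scipy.ndimage import label
D=np.load("top.npy"); P=campose("top"); m,A,t=P
im=cv2.imread("pics/top0.png")
W=np.zeros(D.shape+(3,))
for v in range(90,300):
    for u in range(160,450):
        W[v,u]=world(P,u,v,D[v,u])
z=W[...,2]
# shelf top
M=(abs(z-.145)<.004); pts=W[M][:,:2].astype(np.float32); print("shelf",cv2.minAreaRect(pts))
# tray lip: z~0.07
s=np.zeros_like(M); s[235:275,340:412]=1
L=s&(abs(z-.070)<.006); vs,us=np.where(L); pl=W[L]; print("lip n",len(pl),pl.min(0),pl.max(0),cv2.minAreaRect(pl[:,:2].astype(np.float32)))
for nm,(u,v) in dict(tall=(211,158),short=(285,162),knob=(387,213)).items():
    w=W[v-6:v+7,u-6:u+7].reshape(-1,3); k=w[w[:,2]>w[:,2].max()-.005]; print(nm,len(k),k.mean(0),k.min(0),k.max(0))
st=read_state(); print(q2R(st["ee_rot"]).round(3)); print(camera_model("wrist"))
```

```text
shelf ((0.7168709635734558, -0.023234426975250244), (0.2322864830493927, 0.6384331583976746), 1.6210193634033203)
lip n 812 [ 0.43836434 -0.30803681  0.06426765] [ 0.5043206  -0.12615031  0.07594775] ((0.46612757444381714, -0.2201155722141266), (0.057951029390096664, 0.1828375607728958), 6.0552825927734375)
tall 81 [0.65076925 0.14651515 0.30456189] [0.6392663  0.13499075 0.30268514] [0.66148345 0.15622002 0.30762375]
short 60 [6.54639644e-01 2.16226362e-04 2.49102565e-01] [ 0.64513466 -0.01054768  0.24758268] [0.66392107 0.00924294 0.2525398 ]
knob 56 [ 0.55478118 -0.23826947  0.11816372] [ 0.54211083 -0.24921731  0.11634321] [ 0.56533156 -0.22724494  0.12127954]
[[-0.     0.36  -0.933]
 [-0.    -0.933 -0.36 ]
 [-1.     0.     0.   ]]
{'fx': 354.6646245386582, 'fy': 354.6646245386582, 'cx': 321.1097796610014, 'cy': 196.10190297585922, 'k1': -0.027779291803522923, 'hand_eye': array([[-8.39434855e-04,  2.59816254e-01, -9.65657708e-01,
        -1.42993580e-01],
       [ 9.99999322e-01, -5.60835135e-04, -1.02018382e-03,
         7.88984040e-04],
       [-8.06635109e-04, -9.65657910e-01, -2.59815607e-01,
        -6.60699670e-02],
       [ 0.00000000e+00,  0.00000000e+00,  0.00000000e+00,
         1.00000000e+00]])}
```

Call:
move_arm([
  {"travel": [10,20,30],"roll": -0.085},
  {"travel": [25,48,30],"roll": -0.085},
  {"travel": [25,48,30],"roll": -0.085},
  {"travel": [25,48,20],"roll": -0.085},
  {"travel": [25,48,20]},
  {"travel": [25,48,20]},
  {"travel": [25,48,10]},
  {"travel": [25,48,10]},
  {"travel": [25,48,0]},
  {"travel": [25,48,0]},
  {"travel": [25,48,0]},
  {"travel": [25,48,0]},
  {"travel": [25,48,0]},
  {"travel": [25,48,0]},
  {"travel": [25,48,0]},
  {"travel": [25,48,0]},
  {"travel": [25,48,0]},
  {"travel": [0,0,0]},
], jaw=0)

```text
$.targets[4]: bad value
```

Every row needs both fields.

Call:
move_arm([
  {"travel": [10,20,30],"roll": -0.085},
  {"travel": [25,48,30],"roll": -0.085},
  {"travel": [25,48,30],"roll": -0.085},
  {"travel": [25,48,20],"roll": -0.085},
  {"travel": [25,48,20],"roll": 0},
  {"travel": [25,48,20],"roll": 0},
  {"travel": [25,48,10],"roll": 0},
  {"travel": [25,48,10],"roll": 0},
  {"travel": [25,48,0],"roll": 0},
  {"travel": [25,48,0],"roll": 0},
  {"travel": [25,48,0],"roll": 0},
  {"travel": [25,48,0],"roll": 0},
  {"travel": [25,48,0],"roll": 0},
  {"travel": [25,48,0],"roll": 0},
  {"travel": [25,48,0],"roll": 0},
  {"travel": [25,48,0],"roll": 0},
  {"travel": [25,48,0],"roll": 0},
  {"travel": [0,0,0],"roll": 0},
], jaw=0)

```text
clock: 3.45
tool_pos: [0.6595, 0.1873, 0.4059]
ee_rot: [0.005, 0.709, 0.005, -0.705]
wrist_force: [-0.0, -0.7, 0.2]
opening: -0.0
```

```bash
cat > look.py <<'E'
from h import *
import sys
nm=sys.argv[1]; tg=sys.argv[2:]
st=read_state(); P=campose("wrist",st); im,D=capture("wrist"); np.save("wrist",D); cv2.imwrite(f"pics/{nm}.png",im[:,:,::-1])
print("tcp",st["tool_pos"].round(4),"y",q2R(st["ee_rot"])[:,1].round(3),"z",q2R(st["ee_rot"])[:,2].round(3))
for t in tg:
    for r in landmark_of("wrist",t)[:3]:
        u,v=r["position"]; d=med(D,u,v) if 3<u<636 and 3<v<396 else None
        print(t,round(r["confidence"],2),np.round([u,v],1),np.round(world(P,u,v,d),4) if d else None)
        if d:  # centroid of flat top about the point
            pts=np.array([world(P,a,b,D[b,a]) for b in range(int(v)-25,int(v)+26) for a in range(int(u)-25,int(u)+26) if 0<=b<400 and 0<=a<640 and D[b,a]>0])
            z0=world(P,u,v,d)[2]; k=pts[(abs(pts[:,2]-z0)<.004)]; print("  flat n",len(k),k.mean(0).round(4),np.ptp(k,0).round(3), "mid",((k.min(0)+k.max(0))/2).round(4))
E
python3 look.py w1 tall_vent_top short_vent_top jar_tall
```

```text
tcp [0.6595 0.1873 0.4059] y [ 0.014 -1.    -0.001] z [-1.    -0.014 -0.006]
tall_vent_top 0.74 [374.1 210.8] [0.6508 0.1484 0.3059]
  flat n 840 [0.6498 0.1477 0.305 ] [0.024 0.024 0.006] mid [0.6492 0.1475 0.3047]
short_vent_top 0.66 [535.  192.2] [ 0.6528 -0.0019  0.2495]
  flat n 573 [0.6542 0.0009 0.2491] [0.024 0.024 0.006] mid [ 6.539e-01 -3.000e-04  2.487e-01]
jar_tall 0.81 [354.4 172.3] [0.6761 0.1623 0.2927]
  flat n 1227 [0.6685 0.159  0.2934] [0.026 0.036 0.008] mid [0.6698 0.1613 0.2928]
```

View pics/w1.png

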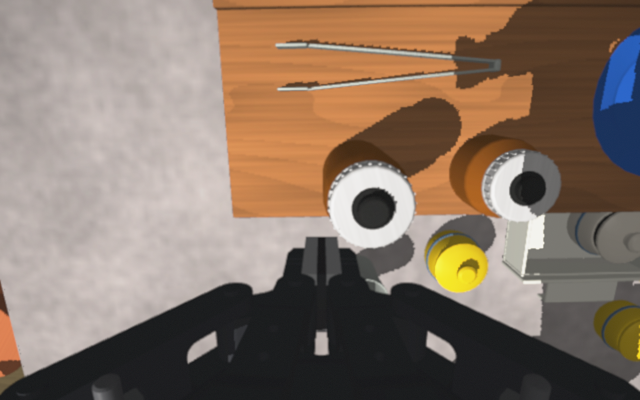

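Wrist view: the tall vent is at (374,210), the short vent at (527,188), and the closed fingertips at (322,238). I'll move over the tall vent.

Call:
move_arm([
  {"travel": [-5,-20,-20],"roll": 0},
  {"travel": [-4,-19,-30],"roll": 0},
  {"travel": [0,0,-20],"roll": 0},
  {"travel": [0,0,-10],"roll": 0},
  {"travel": [0,0,0],"roll": 0},
])

```text
clock: 4.28
tool_pos: [0.6477, 0.1397, 0.33]
ee_rot: [0.001, 0.712, 0.003, -0.702]
wrist_force: [-0.5, -0.2, -0.1]
opening: -0.0001
```

Call:
move_arm([
  {"travel": [2,8,0],"roll": 0},
  {"travel": [0,0,0],"roll": 0},
  {"travel": [0,0,-10],"roll": 0},
  {"travel": [0,0,-10],"roll": 0},
  {"travel": [0,0,0],"roll": 0},
])

```text
clock: 4.9
tool_pos: [0.6503, 0.1494, 0.3102]
ee_rot: [0.002, 0.713, 0.003, -0.701]
wrist_force: [-0.5, -0.2, -0.1]
opening: 0.0001
```

Call:
move_arm([
  {"travel": [0,-1,-4],"roll": 0},
  {"travel": [0,0,-3],"roll": 0},
  {"travel": [0,0,-2],"roll": 0},
  {"travel": [0,0,0],"roll": 0},
])

```text
clock: 5.4
tool_pos: [0.6503, 0.1482, 0.3018]
ee_rot: [0.002, 0.714, 0.003, -0.701]
wrist_force: [-0.4, 1.1, 3.8]
opening: 0.0002
```

Call:
move_arm([
  {"travel": [0,0,-2],"roll": 0},
  {"travel": [0,0,0],"roll": 0},
  {"travel": [0,0,0],"roll": 0},
])

```text
clock: 5.78
tool_pos: [0.6504, 0.1482, 0.3007]
ee_rot: [0.001, 0.714, 0.003, -0.7]
wrist_force: [-2.2, -0.2, 4.9]
opening: 0.0003
```

4.9 N puts the button just past half-way. Releasing and going to the short jar.

Call:
move_arm([
  {"travel": [0,0,8],"roll": 0},
  {"travel": [0,0,20],"roll": 0},
  {"travel": [0,-20,10],"roll": 0},
  {"travel": [1,-35,0],"roll": 0},
  {"travel": [2,-40,0],"roll": 0},
  {"travel": [1,-30,-10],"roll": 0},
  {"travel": [0,-15,-30],"roll": 0},
  {"travel": [0,0,-20],"roll": 0},
  {"travel": [0,0,0],"roll": 0},
  {"travel": [0,0,0],"roll": 0},
])

```text
clock: 7.02
tool_pos: [0.6542, -0.0007, 0.2853]
ee_rot: [0.002, 0.715, 0.003, -0.699]
wrist_force: [0.2, 0.0, -0.0]
opening: 0.0004
```

Call:
move_arm([
  {"travel": [0,0,-15],"roll": 0},
  {"travel": [0,0,-12],"roll": 0},
  {"travel": [0,0,0],"roll": 0},
  {"travel": [0,0,0],"roll": 0},
])

```text
clock: 7.52
tool_pos: [0.6545, 0.0007, 0.2577]
ee_rot: [0.002, 0.716, 0.003, -0.698]
wrist_force: [-0.3, 0.2, 0.6]
opening: -0.0002
```

```bash
python3 look.py w2 tall_vent_top short_vent_top pot_knob tray_pull; python3 -c "
from h import *
print(q2R(read_state()['ee_rot']).round(3))"
```

```text
tcp [0.6545 0.0007 0.2577] y [ 0.008 -1.    -0.001] z [-1.    -0.008 -0.025]
pot_knob 0.83 [589.6 303.7] [ 0.5507 -0.2438  0.1191]
  flat n 629 [ 0.5545 -0.2374  0.118 ] [0.027 0.028 0.005] mid [ 0.5538 -0.2396  0.1179]
[[ 0.025  0.008 -1.   ]
 [ 0.002 -1.    -0.008]
 [-1.    -0.001 -0.025]]
```

View pics/w2.png

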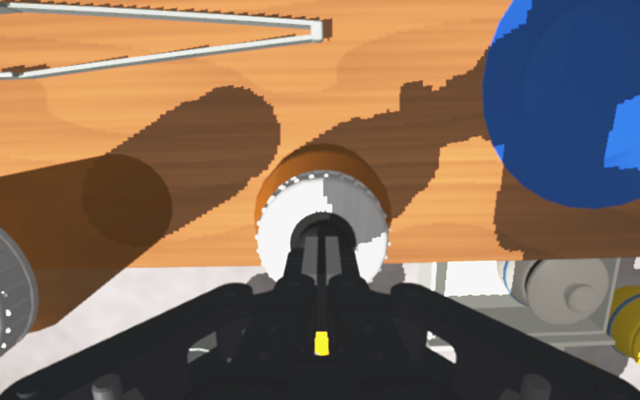

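The fingertips at (322,238) are over the short button at (323,240). Pressing.

Call:
move_arm([
  {"travel": [0,-1,-7],"roll": 0},
  {"travel": [0,0,-4],"roll": 0},
  {"travel": [0,0,-3],"roll": 0},
  {"travel": [0,0,0],"roll": 0},
])

```text
clock: 8.28
tool_pos: [0.6547, -0.0007, 0.2439]
ee_rot: [0.002, 0.717, 0.003, -0.698]
wrist_force: [-1.9, 0.5, 4.2]
opening: 0.0005
```

Call:
move_arm([
  {"travel": [0,0,-1],"roll": 0},
  {"travel": [0,0,0],"roll": 0},
])

```text
clock: 8.52
tool_pos: [0.6547, -0.0007, 0.2439]
ee_rot: [0.002, 0.717, 0.003, -0.697]
wrist_force: [-1.4, -0.3, 5.1]
opening: 0.0003
```

Call:
move_arm([
  {"travel": [0,0,8],"roll": 0},
  {"travel": [0,0,30],"roll": 0},
  {"travel": [-10,-20,10],"roll": 0},
  {"travel": [-20,-45,0],"roll": 0},
  {"travel": [-20,-50,0],"roll": 0},
  {"travel": [-20,-50,0],"roll": 0},
  {"travel": [-20,-45,-10],"roll": 0},
  {"travel": [-10,-22,-30],"roll": 0},
  {"travel": [0,0,-40],"roll": 0},
  {"travel": [0,0,-30],"roll": 0},
  {"travel": [0,0,-10],"roll": 0},
  {"travel": [0,0,0],"roll": 0},
  {"travel": [0,0,0],"roll": 0},
])

```text
clock: 10.15
tool_pos: [0.544, -0.2458, 0.1698]
ee_rot: [0.002, 0.716, 0.001, -0.698]
wrist_force: [-0.3, -0.4, -0.3]
opening: -0.0002
```

```bash
python3 look.py w3 pot_knob tray_pull tall_vent_top short_vent_top
```

```text
tcp [ 0.544  -0.2458  0.1698] y [ 0.004 -1.     0.   ] z [-1.    -0.004 -0.026]
pot_knob 0.72 [310.7 208.4] [ 0.5521 -0.2406  0.1188]
  flat n 1712 [ 0.5534 -0.24    0.1178] [0.027 0.027 0.006] mid [ 0.5527 -0.2398  0.1178]
pot_knob 0.72 [612.5 131.4] [ 0.596  -0.4273  0.0955]
  flat n 1477 [ 0.5957 -0.4242  0.0948] [0.027 0.028 0.006] mid [ 0.5958 -0.4263  0.0945]
pot_knob 0.67 [523.9 308.3] [ 0.4741 -0.3883  0.0956]
  flat n 1065 [ 0.4758 -0.3838  0.0947] [0.028 0.028 0.006] mid [ 0.474  -0.3849  0.0944]
short_vent_top 0.49 [314.  178.8] [ 0.5661 -0.2421  0.1016]
  flat n 1789 [ 0.5707 -0.2432  0.1006] [0.031 0.031 0.006] mid [ 0.5662 -0.2422  0.1005]
```

View pics/w3.png

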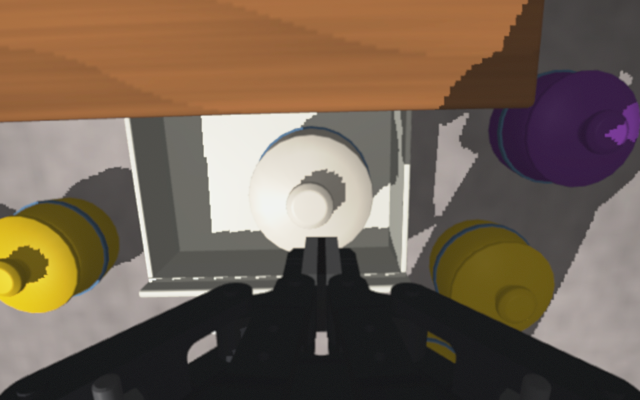

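The white pot's knob is at (310,204) and the fingertips at (322,238). Aligning over the knob.

Call:
move_arm([
  {"travel": [9,6,0],"roll": 0},
  {"travel": [0,0,-15],"roll": 0},
  {"travel": [0,0,-20],"roll": 0},
  {"travel": [0,0,-10],"roll": 0},
  {"travel": [0,0,0],"roll": 0},
  {"travel": [0,0,0],"roll": 0},
])

```text
clock: 11.15
tool_pos: [0.5532, -0.2387, 0.1199]
ee_rot: [0.002, 0.715, 0.002, -0.699]
wrist_force: [0.7, -0.4, -0.2]
opening: -0.0
```

Call:
move_arm([
  {"travel": [0,-1,-3],"roll": 0},
  {"travel": [0,0,-2],"roll": 0},
  {"travel": [0,0,0],"roll": 0},
])

```text
clock: 11.52
tool_pos: [0.5537, -0.2399, 0.1161]
ee_rot: [0.002, 0.716, 0.002, -0.698]
wrist_force: [-0.8, 0.6, 2.5]
opening: -0.0001
```

Call:
move_arm([
  {"travel": [0,0,-2],"roll": 0},
  {"travel": [0,0,0],"roll": 0},
])

```text
clock: 11.78
tool_pos: [0.5538, -0.24, 0.1144]
ee_rot: [0.002, 0.716, 0.002, -0.698]
wrist_force: [-0.2, 1.0, 2.8]
opening: -0.0002
```

Call:
move_arm([
  {"travel": [0,0,-2],"roll": 0},
  {"travel": [0,0,0],"roll": 0},
])

```text
clock: 12.02
tool_pos: [0.5538, -0.24, 0.1125]
ee_rot: [0.002, 0.716, 0.002, -0.698]
wrist_force: [-0.3, 1.1, 3.8]
opening: -0.0001
```

Call:
move_arm([
  {"travel": [0,0,-2],"roll": 0},
  {"travel": [0,0,0],"roll": 0},
])

```text
clock: 12.28
tool_pos: [0.5539, -0.24, 0.1105]
ee_rot: [0.002, 0.716, 0.002, -0.698]
wrist_force: [-1.6, 1.7, 3.9]
opening: 0.0002
```

Call:
move_arm([
  {"travel": [0,0,-1.5],"roll": 0},
  {"travel": [0,0,0],"roll": 0},
])

```text
clock: 12.52
tool_pos: [0.554, -0.2401, 0.1092]
ee_rot: [0.002, 0.716, 0.002, -0.698]
wrist_force: [-1.5, 1.4, 6.3]
opening: -0.0005
```

Force is rising, so the lid is at the seat. Pressing a bit further past it.

Call:
move_arm([
  {"travel": [0,0,-1.5],"roll": 0},
  {"travel": [0,0,0],"roll": 0},
])

```text
clock: 12.78
tool_pos: [0.5542, -0.2402, 0.1085]
ee_rot: [0.002, 0.717, 0.001, -0.697]
wrist_force: [-2.7, 2.3, 9.0]
opening: -0.0004
```

Call:
move_arm([
  {"travel": [0,0,-1],"roll": 0},
  {"travel": [0,0,0],"roll": 0},
])

```text
clock: 13.02
tool_pos: [0.5545, -0.2403, 0.1086]
ee_rot: [0.002, 0.717, 0.001, -0.697]
wrist_force: [-2.3, 2.0, 8.2]
opening: 0.0001
```

Call:
move_arm([
  {"travel": [0,0,-2.5],"roll": 0},
  {"travel": [0,0,0],"roll": 0},
])

```text
clock: 13.28
tool_pos: [0.555, -0.2404, 0.1077]
ee_rot: [0.002, 0.718, 0.001, -0.696]
wrist_force: [-3.6, 2.4, 11.9]
opening: 0.0001
```

Call:
move_arm([
  {"travel": [0,0,10],"roll": 0},
  {"travel": [0,0,20],"roll": 0},
  {"travel": [-10,0,30],"roll": 0},
  {"travel": [-30,0,0],"roll": 0},
  {"travel": [-40,0,0],"roll": 0},
  {"travel": [-40,5,0],"roll": 0},
  {"travel": [-30,8,0],"roll": 0},
  {"travel": [-10,5,0],"roll": 0},
  {"travel": [0,0,0],"roll": 0},
  {"travel": [0,0,0],"roll": 0},
])

```text
clock: 14.52
tool_pos: [0.3925, -0.2227, 0.1761]
ee_rot: [0.004, 0.719, -0.0, -0.695]
wrist_force: [0.6, -0.1, 0.5]
opening: -0.0001
```

```bash
python3 look.py w4 pot_knob tray_pull
python3 - <<'E'
from h import *
st=read_state();P=campose("wrist",st);D=np.load("wrist.npy")
g=[(a,b) for b in range(0,400,2) for a in range(0,640,2) if D[b,a]>0]
W=np.array([world(P,a,b,D[b,a]) for a,b in g])
k=W[(abs(W[:,2]-.0695)<.005)&(W[:,0]<.485)&(abs(W[:,1]+.22)<.08)]
print(len(k)); 
if len(k)>5: print(k.min(0),k.max(0),cv2.minAreaRect(k[:,:2].astype(np.float32)))
for y in np.arange(-.29,-.14,.01):
    q=k[abs(k[:,1]-y)<.005]
    if len(q): print(y.round(3),q[:,0].min().round(4),q[:,0].max().round(4),np.median(q[:,2]).round(4))
E
```

```text
tcp [ 0.3925 -0.2227  0.1761] y [ 0.005 -1.     0.006] z [-0.999 -0.005 -0.035]
pot_knob 0.73 [487.4 244.7] [ 0.368  -0.3375  0.0957]
  flat n 1171 [ 0.3685 -0.3352  0.0946] [0.028 0.028 0.006] mid [ 0.3675 -0.3363  0.0947]
pot_knob 0.59 [580.8  86.2] [ 0.4725 -0.3853  0.0958]
  flat n 1528 [ 0.4741 -0.3833  0.0948] [0.027 0.027 0.006] mid [ 0.4742 -0.3846  0.0947]
tray_pull 0.76 [307.1 136.5] [ 0.4384 -0.2141  0.0699]
  flat n 1404 [ 0.4467 -0.2139  0.0704] [0.019 0.035 0.006] mid [ 0.4466 -0.214   0.0705]
2517
[ 0.35212765 -0.29993081  0.06464083] [ 0.48497354 -0.14068805  0.07424244] ((0.42014384269714355, -0.2203146517276764), (0.16564461588859558, 0.12760983407497406), 87.01174926757812)
-0.29 0.4794 0.4798 0.0674
-0.28 0.479 0.4795 0.0692
-0.27 0.4388 0.479 0.0696
-0.26 0.4387 0.4787 0.07
-0.25 0.4386 0.4778 0.07
-0.24 0.4385 0.4778 0.0698
-0.23 0.4386 0.4777 0.0699
-0.22 0.437 0.4773 0.0699
-0.21 0.437 0.4771 0.0699
-0.2 0.437 0.4849 0.0699
-0.19 0.4369 0.4849 0.0699
-0.18 0.4368 0.485 0.0699
-0.17 0.4369 0.485 0.07
-0.16 0.4354 0.4849 0.0698
-0.15 0.4754 0.4849 0.07
```

View pics/w4.png

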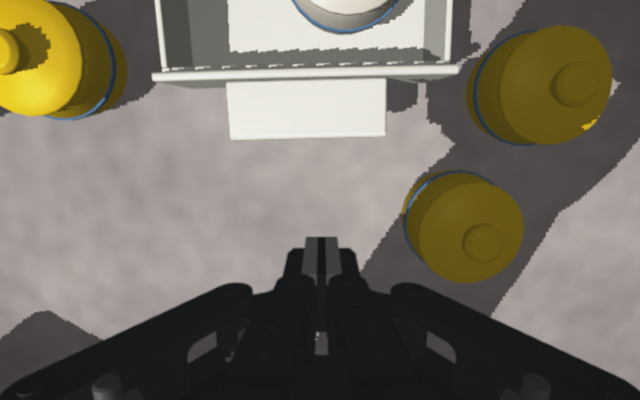

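The lip edge is at (307,136), with x≈0.437, centre y≈-0.215 and top z≈0.070. The fingers are in front of it and clear of the yellow pot at (465,225). Descending in front of the lip.

Call:
move_arm([
  {"travel": [4,4,-20],"roll": 0},
  {"travel": [4,3,-30],"roll": 0},
  {"travel": [0,0,-30],"roll": 0},
  {"travel": [0,0,-25],"roll": 0},
  {"travel": [0,0,-13],"roll": 0},
  {"travel": [0,0,0],"roll": 0},
  {"travel": [0,0,0],"roll": 0},
])

```text
clock: 15.55
tool_pos: [0.4009, -0.2134, 0.0483]
ee_rot: [0.003, 0.718, 0.001, -0.696]
wrist_force: [-0.3, 0.4, 0.1]
opening: -0.0004
```

Call:
move_arm([
  {"travel": [8,0,0],"roll": 0},
  {"travel": [8,0,0],"roll": 0},
  {"travel": [5,0,0],"roll": 0},
  {"travel": [5,0,0],"roll": 0},
  {"travel": [6,0,0],"roll": 0},
  {"travel": [6,0.2,0],"roll": 0},
  {"travel": [6,0.2,0],"roll": 0},
  {"travel": [6,0.2,0],"roll": 0},
])

```text
clock: 16.55
tool_pos: [0.4548, -0.2132, 0.0503]
ee_rot: [0.004, 0.718, 0.001, -0.696]
wrist_force: [-3.4, 0.1, 1.6]
opening: -0.0
```

Call:
move_arm([
  {"travel": [6,0.2,-0.5],"roll": 0},
  {"travel": [7,0.2,-0.5],"roll": 0},
  {"travel": [7,0.2,-0.5],"roll": 0},
  {"travel": [7,0.2,0],"roll": 0},
  {"travel": [7,0.2,0],"roll": 0},
  {"travel": [7,0.2,0],"roll": 0},
  {"travel": [7,0.2,0],"roll": 0},
  {"travel": [6,0.2,0],"roll": 0},
  {"travel": [5,0.2,0],"roll": 0},
  {"travel": [4,0.2,0],"roll": 0},
])

```text
clock: 17.8
tool_pos: [0.5225, -0.2112, 0.0486]
ee_rot: [0.004, 0.718, 0.001, -0.696]
wrist_force: [-4.1, -0.7, 2.6]
opening: 0.0003
```

Call:
move_arm([
  {"travel": [4,0.1,0],"roll": 0},
  {"travel": [3,0.1,0],"roll": 0},
  {"travel": [3,0.1,0],"roll": 0},
])

```text
clock: 18.18
tool_pos: [0.5332, -0.2109, 0.0486]
ee_rot: [0.004, 0.718, 0.001, -0.696]
wrist_force: [-3.4, 0.4, 2.3]
opening: -0.0001
```

Call:
move_arm([
  {"travel": [3,0.1,0],"roll": 0},
  {"travel": [2,0.1,0],"roll": 0},
])

```text
clock: 18.42
tool_pos: [0.5385, -0.2107, 0.0486]
ee_rot: [0.004, 0.718, 0.001, -0.696]
wrist_force: [-3.8, -1.0, 2.1]
opening: 0.0001
```

Call:
move_arm([
  {"travel": [2,0.1,0],"roll": 0},
  {"travel": [2,0.1,0],"roll": 0},
])

```text
clock: 18.68
tool_pos: [0.5427, -0.2106, 0.0486]
ee_rot: [0.004, 0.718, 0.001, -0.696]
wrist_force: [-3.1, -1.0, 0.7]
opening: 0.0003
```

Call:
move_arm([
  {"travel": [2,0.1,0],"roll": 0},
  {"travel": [2,0.1,0],"roll": 0},
])

```text
clock: 18.92
tool_pos: [0.5436, -0.2106, 0.0485]
ee_rot: [0.004, 0.715, 0.001, -0.699]
wrist_force: [-33.2, -0.5, 19.3]
opening: -0.0004
```

Call:
move_arm([
  {"travel": [2,0.1,0],"roll": 0},
  {"travel": [2,0.1,0],"roll": 0},
])

```text
clock: 19.18
tool_pos: [0.5434, -0.2106, 0.0487]
ee_rot: [0.003, 0.711, 0.001, -0.703]
wrist_force: [-28.1, 0.6, 17.4]
opening: 0.0
```

Hard stop reached, so the tray is home. Retreating.

Call:
move_arm([
  {"travel": [-6,0,0],"roll": 0},
  {"travel": [-20,0,0],"roll": 0},
  {"travel": [-35,0,0],"roll": 0},
  {"travel": [-35,0,10],"roll": 0},
  {"travel": [-20,0,40],"roll": 0},
  {"travel": [-10,0,50],"roll": 0},
  {"travel": [0,0,50],"roll": 0},
  {"travel": [0,0,40],"roll": 0},
  {"travel": [0,0,20],"roll": 0},
  {"travel": [0,0,0],"roll": 0},
  {"travel": [0,0,0],"roll": 0},
])

```text
clock: 20.55
tool_pos: [0.4135, -0.2085, 0.2617]
ee_rot: [0.003, 0.712, 0.002, -0.702]
wrist_force: [-1.3, -0.8, 0.1]
opening: -0.0002
```

```bash
python3 look.py w5 pot_knob tray_pull tall_vent_top short_vent_top
python3 - <<'E'
from h import *
for n in ("scene","top"):
    im,D=capture(n); cv2.imwrite(f"pics/{n}1.png",im[:,:,::-1]); P=campose(n)
    for t in ["tall_vent_top","short_vent_top","tray_pull","plate","tongs","tumbler"]:
        for r in landmark_of(n,t)[:1]:
            u,v=r["position"]; d=med(D,u,v)
            print(n,t,round(r["confidence"],2),np.round([u,v],1),np.round(world(P,u,v,d),3) if d else None)
E
```

```text
tcp [ 0.4135 -0.2085  0.2617] y [ 0.007 -1.     0.001] z [-1.    -0.007 -0.015]
pot_knob 0.97 [527.6 114.5] [ 0.4731 -0.3871  0.0958]
  flat n 773 [ 0.4744 -0.3838  0.0948] [0.026 0.028 0.006] mid [ 0.4746 -0.385   0.0947]
pot_knob 0.65 [99.9 91.4] [ 0.4896 -0.021   0.0953]
  flat n 858 [ 0.4924 -0.0248  0.0944] [0.028 0.029 0.006] mid [ 0.4924 -0.0236  0.0943]
pot_knob 0.56 [456.6 229.1] [ 0.3686 -0.3357  0.0956]
  flat n 628 [ 0.3684 -0.3356  0.0948] [0.026 0.027 0.006] mid [ 0.3674 -0.336   0.0945]
tray_pull 0.81 [321.8  19.9] [ 0.554  -0.2092  0.0583]
  flat n 111 [ 0.5547 -0.2085  0.0583] [0.002 0.045 0.008] mid [ 0.5548 -0.2085  0.0583]
scene tall_vent_top 0.65 [393.4 142.4] [0.643 0.146 0.302]
scene short_vent_top 0.57 [358.8 190.5] [ 0.662 -0.009  0.244]
scene tray_pull 0.59 [280.7 249.7] [ 0.559 -0.208  0.065]
scene plate 0.69 [329.8 270.9] [ 0.738 -0.195  0.146]
scene tongs 0.63 [415.6 209.8] [0.769 0.122 0.142]
scene tumbler 0.65 [331.1 182.6] [0.466 0.094 0.04 ]
top tall_vent_top 0.73 [364.5 137.6] [ 0.74  -0.191  0.148]
top short_vent_top 0.5 [287.4 162.3] [ 0.652 -0.009  0.248]
top tray_pull 0.82 [368.1 214.3] [ 0.561 -0.201  0.068]
top plate 0.84 [361.3 137. ] [ 0.742 -0.183  0.148]
top tongs 0.8 [238.1 133.5] [0.76  0.123 0.146]
top tumbler 0.7 [247.3 260.5] [0.451 0.124 0.001]
```

View pics/w5.png

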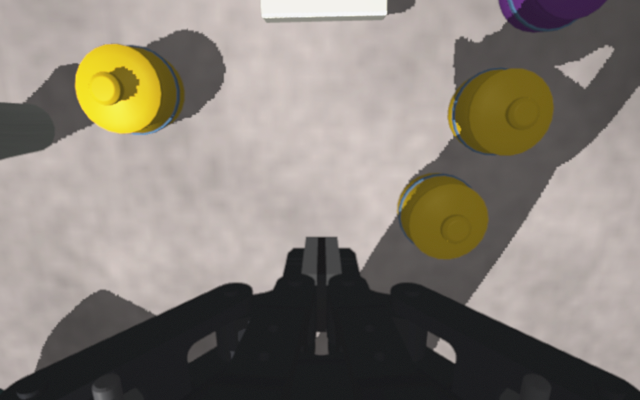

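View pics/scene1.png

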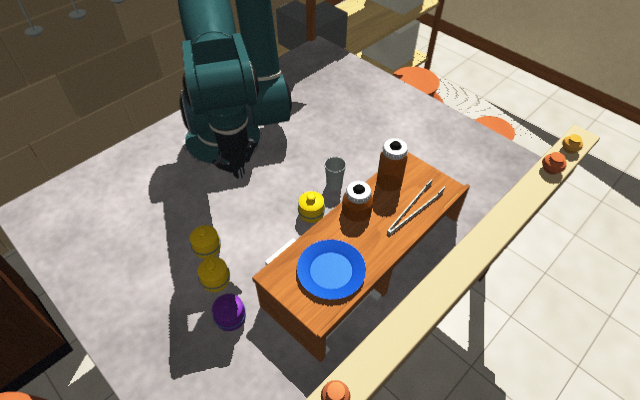

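The wrist view shows only the lip, at (323,10). The scene view shows the tray in, both jars standing at their original pixels (394,142) and (359,187), and the plate, tongs and tumbler unmoved. Handing in.

```bash
python3 -c "
from bench import *
print(job_done())"
```

```text
the job is handed in; nothing more can be done
None
```

All four steps were carried out in the order asked, and the job was handed in at about 21 s on the robot's clock. The hand-in gave no verdict.

- **Vents:** I pressed each with the closed fingertips. The tall jar's button reached 4.9 N (about 4.5 mm in) and the short jar's 5.1 N (about 5 mm in), both past the 3 mm needed, and then I released them.
- **Pot lid:** I pressed it by the knob. The force rose sharply at the seat, and I went on to 11.9 N, about 4 mm past it.
- **Tray:** I pushed it by its lip until it hit the hard stop, at about 33 N along the push. The lip edge ended at x = 0.555, about 50 mm in front of the shelf board, as it should when home.

**Last checks:** In the final pictures the jars, plate, tongs and tumbler stood where they were, and the gripper was clear at z = 0.26. The network readings of their positions agreed with the first ones to about 1 cm, except two that did not hold up:
- In the last top picture, the tall-vent network pointed at the plate. The scene picture shows the tall jar in place.
- Two of the last short-vent readings were about 1 cm off, which looks like network noise.

I could not see the lid under the shelf at the end, so that it is seated rests on the force reading during the press.

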